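# Step the filter turret to the three-dot filter and start the reading

### The job

Gently push the upright tab on the filter turret with a fingertip until the turret's pointer has clicked into place at the label with three dots. Only then press the push button on the small loose box fully down and let go of it. Do not grip or lift anything, leave the box standing where it is, and do not disturb the vial, the small bottle and the bottle cap.

Things in the scene. Friction and masses are not known exactly. Their poses are not given: they have to be found in the camera images.
- turret_base: round grey base plate, 270 mm across, 12 mm thick, fixed; origin on the turret's vertical axis, underside. +x points to a white optical head over the rear of the disc (27 to 122 mm from the axis, 70 mm wide, up to 92 mm above the worktop). Four label places lie on the other half, 40 and 80 degrees either side of the -x axis; a place without label lies on the -x axis
- turret: turning disc with five filters, 144 mm across, top 42 mm above the worktop; origin on the vertical axis, 30 mm up; its -x axis points to tab and pointer. Turns either way, 86 degrees from the middle. Clicks into rest every 40 degrees at the five places, starting at the unlabelled one; pushed well past half-way (about 28 degrees) it springs on to the next and stays. About 2 to 4 N at the tab turns it
- tab_top (a point): centre of the top of the turret's tab: an upright aluminium plate 58 mm from the axis, 8 mm thick along its path, 24 mm wide radially, standing 38 mm above the disc, its top 80 mm above the worktop. A flat pointer nose reaches from the tab's foot to 86 mm from the axis
- aim_point (a point): the point the pointer aims at: 105 mm from the axis in the direction of tab and pointer, at label height. It lies over a label's centre when that label is selected; it moves with the turret
- label_one_c (a point): round white label 38 mm across, 3 mm thick, with one raised black dot, fixed on the base plate 105 mm from the turret's axis; the point is the centre of its top, 15 mm above the worktop. The four labels are alike but for the dots; which label is in which of the four label places changes.
- label_two_c (a point): round white label 38 mm across, 3 mm thick, with two raised black dots, fixed on the base plate 105 mm from the turret's axis; the point is the centre of its top, 15 mm above the worktop. The four labels are alike but for the dots; which label is in which of the four label places changes.
- label_three_c (a point): round white label 38 mm across, 3 mm thick, with three raised black dots, fixed on the base plate 105 mm from the turret's axis; the point is the centre of its top, 15 mm above the worktop. The four labels are alike but for the dots; which label is in which of the four label places changes.
- label_four_c (a point): round white label 38 mm across, 3 mm thick, with four raised black dots, fixed on the base plate 105 mm from the turret's axis; the point is the centre of its top, 15 mm above the worktop. The four labels are alike but for the dots; which label is in which of the four label places changes.
- switch_box: small grey plastic box, 66 x 66 mm, 36 mm high, 0.5 kg, standing loose on the worktop, with one push button in the middle of its top; origin at the centre of its underside
- start_button_top (a point): centre of the top of the black push button (30 mm across) on the box; 58 mm above the worktop at rest
- start_button (a joint): travel of the push button: 0 at rest, 0.006 m fully down; springs back; about 5 N presses it down
- vial: bystander: glass vial with white cap, 28 mm across, 60 mm high, origin at the centre of its underside
- small_bottle: bystander: small amber bottle with blue cap, 57 mm across, 119 mm high, origin at the centre of its underside
- bottle_cap: bystander: loose red screw cap, 53 mm across, 25 mm high, origin at the centre of its underside

How it is judged:
By the outcome, as a careful person would: the job done as asked, in the order asked, and still so for the second after the job is handed in, with the robot touching nothing.
It also fails if it takes over 51 s, if anything falls off the work surface, if the arm or the gripper's body presses on something with over 40 N, if the wrist force passes 120 N, or if a joint passes its speed limit or range.

### The arm

A 7-joint arm with a two-finger parallel gripper is mounted at the origin on a cart in front of the work surface, level with it; the furniture and walls round the work are solid. World frame = base frame: x ahead of the robot, y to its left, z up, the work surface at z = 0. Lengths are in m, angles in rad, forces in N, time in s.
With the tool pointing down it reaches from about 0.4 to 0.85 m from the base axis. Payload 4.5 kg.
Tool frame: the origin (TCP) lies at the centre of the arm's flange, where the gripper is bolted on; the fingertips stand 166 mm ahead of it and the grasp point (between the pads) lies 147 mm ahead of it (r.grip_depth is the distance from the TCP to the grasp point, in m); z points along the fingers, y is the line along which they close (so a half turn about z gives the same grasp; the last joint's range is limited). The gripper opens to 88 mm and grips with 3 to 60 N. Pads are 18 mm wide; open, the fingers measure 123 mm over their backs; the gripper's body (75 mm by 187 mm) begins 45 mm behind the grasp point.
Start: joints at [-1.107, 0.689, -0.195, 1.565, 0.157, 0.902, -0.215], TCP at [0.26, 0.568, 0.405] pointing down, gripper open.
Joint ranges: [-3.01, 3.01], [-0.46, 2.08], [-1.47, 1.51], [0.13, 2.56], [-1, 4.14], [0.04, 2.09], [-2.66, 2.66]. Speed limits (rad/s): [2.57, 2.57, 3.14, 3.14, 3.14, 3.14, 3.14].

### API

Orientations are given as a unit quaternion [x, y, z, w].
In Python, from plant import status, cams, r, finder gives the robot as it stands.
- The arm moves only by the tool play_rows, never from a script. Its argument "rows" is a list of rows, each a list of 7 numbers: the opening in per cent of the stroke, from 0 (shut) to 100 (fully open), then the shift along the tool's x, y, z in m, then the turn, a rotation vector about the tool's x, y, z in degrees. A call has 1 to 8 rows; each row shifts and turns the commanded pose from where the row before left it, along the tool's axes as they then stand; what a row does not reach is not made up. A row lasts 1/8 s, in which the tool goes at most 62.5 mm and 10.7 degrees, less where a joint would pass 70% of its speed; a pose out of reach is approached as far as the arm can. A call with a gripper value outside its range is refused whole. The fingers move at their own pace and stop on an object; "grip_force" is the grip in N (left out, the last holds). Time passes only in rows, so rows that do not move let the fingers close. It gives the time, the measured TCP pose, the force, the opening and the grip force at its end, in the units of the state.
- status.get_state(): the state, without advancing time (a new reading comes with each control period).
- cams.snapshot(name): name is "side" or "top"; returns the picture (400x640x3 uint8, red, green, blue); there is no depth.
- cams.camera_params(name): a dict with "vfov" (degrees; the focal length in pixels is half the picture's height over the tangent of half this angle, whatever the lens; pixels are square), "cx", "cy" (the principal point, pixels), "distortion" ([k1, k2, p1, p2, k3] as OpenCV has them; the pictures are not rectified), "R" (3x3) and "t" (3): a world point X has camera coordinates R X + t. Camera axes: x right, y down, z forward; pixel columns grow to the right and rows downward; lengths in m; the calibration is good to about 2 mm. A picture is of the moment at which its call begins. camera_params takes no time and is no camera call.
- r.finish_job(): hands the job in; it is judged then, once.
Trained networks look in the newest picture that a camera, given by its name, has taken for a name from the list of things; names that differ only in an ending like _2 or _b are one class to them, and where a whole thing is asked for, a point or a joint stands for the part that bears it (a point fixed in the world has none). Each returns a list of dicts, best first, with "score" (0 to 1); they miss things now and then, are a little off and sometimes report something else, mostly with a low value. They report only what shows in the picture. A call takes as long as a camera call.
- finder.spot_in(camera, label): "at" ([x, y, z] in m, in the coordinates of the camera as it stood for that picture, good to about 4 mm: the middle of the surface that is visible of it).
- finder.regions_of(camera, label): "mask" (400x640 bool, what is visible of it).
The state is a dict: "clock": time; "q": joint angles; "qd": joint speeds; "joint_torque": joint torques, N m; "tool_pos": TCP position; "eef_rot": TCP orientation; "contact_force": force on the tool from outside, world axes, zero at the start; "moment": the same for the moment, N m; "opening": opening from 0.0 (shut) to 1.0 (fully open); "finger_force": force on a finger pad.
Only numpy, scipy, OpenCV 4.12 (cv2) and the standard library are available. Lean on these libraries where they do the work, as an engineer would, in place of code of your own. Each camera call takes 0.05 s, during which the arm holds its last target. There are 200 camera calls.

## Working session

There is one attempt and no reset: what is moved stays moved. The work goes in short steps, Python scripts to look and compute and a tool call to move; the robot and the scene stay as the last step left them, time stands still between calls to the robot, and variables do not carry over. Pictures are saved under pics/ and viewed, at most 10 in all, crops included, and the job is handed in when it is done.

Besides the shell and the picture viewer there is one more tool, called by a JSON object that holds its "name" and its "arguments", one argument or row to a line. play_rows: Moves the arm, as the interface text tells. Its arguments: {"type":"object","properties":{"rows":{"type":"array","items":{"type":"array","items":{"type":"number"}}},"grip_force":{"type":"number"}},"required":["rows"]}

```bash
mkdir -p pics; cat > h.py <<'E'
from plant import status, cams, r, finder
import numpy as np, cv2
def snap(n,f=None):
    im=cams.snapshot(n)
    if f: cv2.imwrite('pics/'+f,im[:,:,::-1])
    return im
def P(n):
    p=cams.camera_params(n); f=200/np.tan(np.radians(p['vfov'])/2)
    return np.array([[f,0,p['cx']],[0,f,p['cy']],[0,0,1]]),np.array(p['distortion'],float),np.array(p['R']),np.array(p['t'])
def w(n,at):
    K,d,R,t=P(n); return R.T@(np.array(at)-t)
def px(n,X):
    K,d,R,t=P(n); return cv2.projectPoints(np.array(X,float).reshape(-1,1,3),cv2.Rodrigues(R)[0],t,K,d)[0].reshape(-1,2)
def plane(n,uv,z):
    K,d,R,t=P(n); u=cv2.undistortPoints(np.array(uv,float).reshape(-1,1,2),K,d).reshape(-1,2)
    D=np.c_[u,np.ones(len(u))]@R; o=-R.T@t
    return o+D*((z-o[2])/D[:,2])[:,None]
E
python3 - <<'E'
from h import *
for n in('top','side'):
    snap(n,n+'1.png')
    for l in ['turret_base','turret','tab_top','label_one_c','label_two_c','label_three_c','label_four_c','switch_box','start_button_top','vial','small_bottle','bottle_cap']:
        print(n,l,[(round(o['score'],2),w(n,o['at']).round(3).tolist(),px(n,w(n,o['at'])).round().tolist()) for o in finder.spot_in(n,l)[:2]])
s=status.get_state();print(s['clock'],s['tool_pos'],s['eef_rot'])
E
```

```text
top turret_base [(0.86, [0.571, -0.123, 0.014], [[332.0, 193.0]])]
top turret [(0.73, [0.563, -0.131, 0.042], [[335.0, 194.0]])]
top tab_top [(0.96, [0.561, -0.13, 0.045], [[335.0, 194.0]])]
top label_one_c [(0.58, [0.587, -0.228, 0.014], [[375.0, 188.0]]), (0.45, [0.352, -0.243, 0.062], [[382.0, 283.0]])]
top label_two_c [(0.67, [0.519, -0.031, 0.014], [[294.0, 212.0]])]
top label_three_c [(0.49, [0.469, -0.097, 0.014], [[320.0, 233.0]])]
top label_four_c []
top switch_box [(0.97, [0.526, -0.342, 0.041], [[423.0, 212.0]]), (0.2, [0.561, -0.133, 0.04], [[336.0, 195.0]])]
top start_button_top [(0.48, [0.38, 0.135, 0.025], [[222.0, 267.0]])]
top vial []
top small_bottle [(0.79, [0.657, -0.339, 0.104], [[426.0, 151.0]])]
top bottle_cap [(0.93, [0.375, 0.132, 0.023], [[223.0, 269.0]])]
side turret_base [(0.71, [0.572, -0.152, 0.009], [[340.0, 226.0]])]
side turret [(0.64, [0.565, -0.143, 0.042], [[336.0, 212.0]])]
side tab_top [(0.56, [0.563, -0.143, 0.042], [[335.0, 213.0]])]
side label_one_c [(0.51, [0.59, -0.232, 0.014], [[365.0, 246.0]])]
side label_two_c [(0.61, [0.521, -0.039, 0.015], [[299.0, 199.0]])]
side label_three_c [(0.67, [0.524, -0.035, 0.017], [[299.0, 197.0]]), (0.54, [0.478, -0.092, 0.015], [[289.0, 218.0]])]
side label_four_c [(0.55, [0.518, -0.213, 0.013], [[329.0, 251.0]])]
side switch_box [(0.78, [0.52, -0.364, 0.039], [[367.0, 299.0]]), (0.54, [0.589, -0.233, 0.016], [[365.0, 246.0]])]
side start_button_top [(0.72, [0.53, -0.355, 0.058], [[370.0, 287.0]])]
side vial [(0.69, [0.357, -0.262, 0.041], [[257.0, 286.0]])]
side small_bottle [(0.56, [0.66, -0.368, 0.075], [[440.0, 262.0]])]
side bottle_cap [(0.87, [0.376, 0.121, 0.026], [[220.0, 172.0]])]
1.3 [0.26041297 0.56817441 0.40475825] [2.13262141e-01 9.76995014e-01 4.08542461e-05 9.46000541e-06]
```

View pics/top1.png

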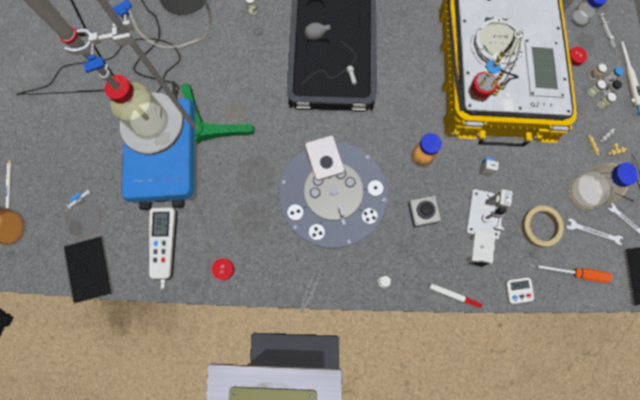

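View pics/side1.png

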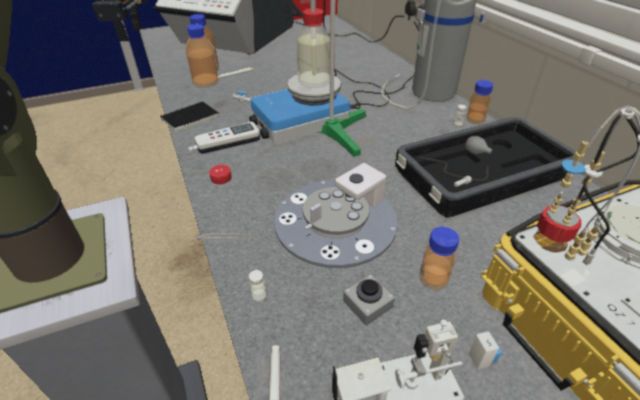

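```bash
python3 - <<'E'
from h import *
t=cv2.imread('pics/top1.png')[135:255,270:450]; s=cv2.imread('pics/side1.png')[160:310,260:410]
cv2.imwrite('pics/crop1.png',np.hstack([cv2.resize(t,(450,300),interpolation=3),cv2.resize(s,(300,300),interpolation=3)]))
# fit axis from mask of base, and labels
for n in('top','side'):
    snap(n)
    for l in('turret_base','start_button_top','switch_box','tab_top','vial'):
        o=finder.regions_of(n,l)
        if o:
            m=o[0]['mask']; ys,xs=np.nonzero(m); print(n,l,round(o[0]['score'],2),m.sum(),xs.min(),xs.max(),ys.min(),ys.max(),xs.mean().round(1),ys.mean().round(1))
            if l=='turret_base':
                c,_=cv2.findContours(m.astype(np.uint8),0,1); c=max(c,key=cv2.contourArea)
                h=cv2.convexHull(c).reshape(-1,2); W=plane(n,h,.012)[:,:2]; print(cv2.minEnclosingCircle(W.astype(np.float32)))
L={'a':(.588,-.230),'b':(.518,-.213),'c':(.473,-.095),'d':(.520,-.034)}
from scipy.optimize import least_squares
pts=np.array(list(L.values()))
q=least_squares(lambda v:np.r_[[np.array(v[:2])+.105*np.array([np.cos(v[2]+a),np.sin(v[2]+a)])-p for p,a in zip(pts,np.radians([-80,-40,40,80][::1])*-1)]].ravel(),[.58,-.12,np.pi])
print(q.x,q.fun.round(3),np.degrees(q.x[2]))
E
```

```text
top turret_base 0.72 8307 280 386 137 247 332.2 192.0
((0.5771820545196533, -0.12742319703102112), 0.14015807211399078)
top start_button_top 0.47 119 421 432 202 214 426.7 208.3
top switch_box 0.7 761 408 438 196 225 423.6 210.5
top tab_top 0.92 2274 304 363 165 222 334.4 194.3
top vial 0.63 754 411 440 133 167 425.7 150.5
side turret_base 0.82 8590 274 397 163 267 339.5 219.0
((0.6018637418746948, -0.10094615817070007), 0.182231143116951)
side start_button_top 0.59 236 361 378 279 295 369.6 287.4
side switch_box 0.63 1582 343 393 276 323 368.1 299.3
side tab_top 0.82 2400 303 368 186 234 334.4 211.4
side vial 0.64 463 249 266 270 301 257.2 285.7
[ 0.57118438 -0.12633632  3.48614326] [ 0.001  0.     0.    -0.004 -0.     0.005 -0.001 -0.001] 199.74129577988077
```

View pics/crop1.png

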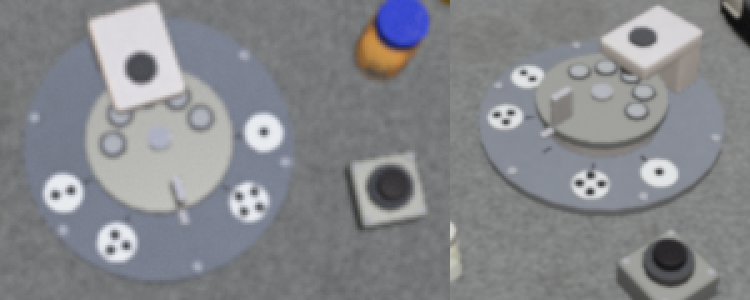

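Labels run, left to right from above, two, three, (none), four, one. The pointer is at the unlabelled middle place, so the tab must go one click toward +y. First I turn the tool square to the world and close the fingers.

{"name": "play_rows", "arguments": {
  "rows": [
    [0,0,0,0,0,0,-8.2],
    [0,0,0,0,0,0,-8.2],
    [0,0,0,0,0,0,-8.2],
    [0,-0.03,-0.05,0,0,0,0],
    [0,-0.03,-0.05,0,0,0,0],
    [0,-0.03,-0.05,0,0,0,0],
    [0,-0.03,-0.05,0,0,0,0],
    [0,-0.03,-0.05,0,0,0,0]
  ],
  "grip_force": 20
}}

```text
clock: 2.9
tool_pos: [0.4112, 0.3165, 0.405]
eef_rot: [0.0, 1.0, 0.0, 0.0]
contact_force: [0.1, 0.9, 0.1]
opening: 0.116
finger_force: 0.0
```

{"name": "play_rows", "arguments": {
  "rows": [
    [0,-0.02,-0.05,0,0,0,0],
    [0,-0.02,-0.05,0,0,0,0],
    [0,-0.02,-0.05,0,0,0,0],
    [0,-0.02,-0.05,0,0,0,0],
    [0,-0.02,-0.05,0,0,0,0],
    [0,0,-0.05,0,0,0,0],
    [0,0,-0.05,0,0,0,0],
    [0,0,-0.05,0,0,0,0]
  ]
}}

```text
clock: 3.9
tool_pos: [0.5101, -0.0836, 0.4049]
eef_rot: [0.0, 1.0, 0.0, 0.0]
contact_force: [1.4, 0.4, 0.7]
opening: 0.005
finger_force: 0.0
```

{"name": "play_rows", "arguments": {
  "rows": [
    [0,0,-0.056,0,0,0,0],
    [0,0,-0.056,0,0,0,0],
    [0,0,0,0.05,0,0,0],
    [0,0,0,0.05,0,0,0],
    [0,0,0,0.045,0,0,0],
    [0,0,0,0,0,0,0]
  ]
}}

```text
clock: 4.65
tool_pos: [0.509, -0.1936, 0.2573]
eef_rot: [-0.0, 1.0, 0.001, -0.003]
contact_force: [-0.3, -0.7, -0.0]
opening: 0.003
finger_force: 0.0
```

```bash
python3 - <<'E'
from h import *
a=snap('top');b=snap('side')
s=status.get_state();p=np.array(s['tool_pos']);print(p, px('top',[[.512,-.095-.1,.094],[.5166,-.1459,.08]]),px('side',[p-[0,0,.166],[.5166,-.1459,.08]]))
cv2.imwrite('pics/c2.png',np.hstack([cv2.resize(a[135:255,270:420],(375,300)),cv2.resize(b[110:290,230:430],(400,360))[:300]])[:,:,::-1])
E
```

```text
[ 0.51062244 -0.19390149  0.26060045] [[363.53752572 211.35757473]
 [341.80873512 209.83455312]] [[321.59107949 215.88900115]
 [314.78338479 205.73714302]]
```

View pics/c2.png

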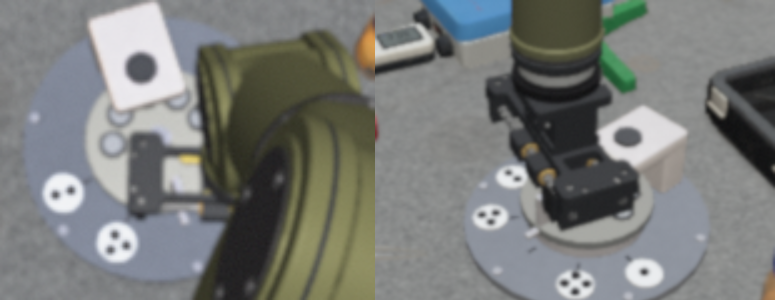

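The gripper's beside the tab, the turret still in the middle, and nothing else is touched. Lowering and starting the push.

{"name": "play_rows", "arguments": {
  "rows": [
    [0,0,0,0.02,0,0,0],
    [0,0,0,0.019,0,0,0],
    [0,0,0,0,0,0,0],
    [0,0,0.006,0,0,0,0],
    [0,0,0.006,0,0,0,0],
    [0,0,0.006,0,0,0,0],
    [0,0,0.004,0,0,0,0]
  ]
}}

```text
clock: 5.62
tool_pos: [0.5102, -0.1712, 0.221]
eef_rot: [-0.0, 1.0, 0.0, 0.0]
contact_force: [0.6, -0.1, 0.4]
opening: 0.005
finger_force: 0.0
```

{"name": "play_rows", "arguments": {
  "rows": [
    [0,0,0.004,0,0,0,0],
    [0,0,0.004,0,0,0,0],
    [0,0,0.004,0,0,0,0]
  ]
}}

```text
clock: 6.0
tool_pos: [0.5091, -0.1608, 0.2205]
eef_rot: [0.001, 1.0, -0.001, -0.001]
contact_force: [-2.6, -2.6, 0.9]
opening: 0.005
finger_force: 1.8
```

{"name": "play_rows", "arguments": {
  "rows": [
    [0,0,0.004,0,0,0,0],
    [0,0,0.004,0,0,0,0]
  ]
}}

```text
clock: 6.25
tool_pos: [0.5102, -0.1514, 0.2206]
eef_rot: [0.0, 1.0, 0.0, 0.0]
contact_force: [-0.7, -2.4, -0.6]
opening: -0.0
finger_force: 1.0
```

```bash
python3 - <<'E'
from h import *
a=snap('top');b=snap('side')
print(status.get_state()['tool_pos'])
cv2.imwrite('pics/c3.png',np.hstack([cv2.resize(a[135:255,270:420],(375,300)),cv2.resize(b[150:270,250:400],(375,300))])[:,:,::-1])
E
```

```text
[ 0.51080268 -0.15035507  0.2207283 ]
```

View pics/c3.png

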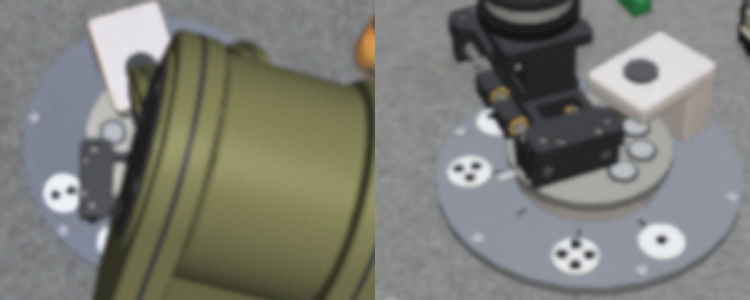

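The push is turning the turret with about 2.5 N. In the side view the nose (near 510,175) is heading for the three-dot label (470,172). Continuing.

{"name": "play_rows", "arguments": {
  "rows": [
    [0,0,0.004,0,0,0,0],
    [0,0,0.004,0,0,0,0]
  ]
}}

```text
clock: 6.6
tool_pos: [0.5105, -0.1435, 0.2207]
eef_rot: [0.0, 1.0, 0.0, 0.001]
contact_force: [-0.3, -0.8, -0.3]
opening: 0.007
finger_force: 0.5
```

{"name": "play_rows", "arguments": {
  "rows": [
    [0,0,0.003,0,0,0,0],
    [0,0,0.003,0,0,0,0],
    [0,0,0,0,0,0,0]
  ]
}}

```text
clock: 6.98
tool_pos: [0.5102, -0.1373, 0.2207]
eef_rot: [-0.0, 1.0, 0.0, 0.0]
contact_force: [-0.7, -0.9, -0.1]
opening: 0.006
finger_force: 0.0
```

{"name": "play_rows", "arguments": {
  "rows": [
    [0,0,-0.01,0,0,0,0],
    [0,0,-0.02,0,0,0,0],
    [0,0,-0.02,-0.05,0,0,0],
    [0,0,0,-0.05,0,0,0],
    [0,0,-0.06,0,0,0,0],
    [0,0,-0.06,0,0,0,0],
    [0,-0.01,-0.04,0,0,0,0],
    [0,0,0,0,0,0,0]
  ]
}}

```text
clock: 7.98
tool_pos: [0.5185, -0.3532, 0.3202]
eef_rot: [0.004, 1.0, -0.001, 0.0]
contact_force: [0.5, 0.4, -0.1]
opening: 0.001
finger_force: 0.0
```

```bash
python3 - <<'E'
from h import *
a=snap('top');b=snap('side')
print(status.get_state()['tool_pos'])
cv2.imwrite('pics/c4.png',np.hstack([cv2.resize(a[135:255,270:420],(375,300)),cv2.resize(b[150:270,250:400],(375,300))])[:,:,::-1])
print('button',plane('side',[[369.6,287.4]],.055),plane('top',[[426.7,208.3]],.058),plane('side',[[369.6,283.5]],.058))
E
```

```text
[ 0.51943834 -0.34810017  0.32033435]
button [[ 0.53020959 -0.35354147  0.055     ]] [[ 0.53084415 -0.34790278  0.058     ]] [[ 0.53289631 -0.34820397  0.058     ]]
```

View pics/c4.png

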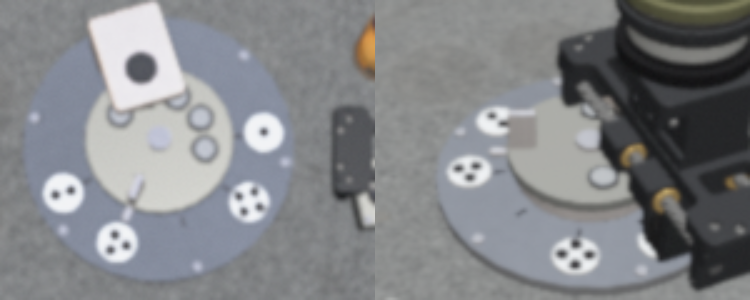

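```bash
python3 - <<'E'
from h import *
c=lambda u,v:[270+u/2.5,135+v/2.5]
W=plane('top',[c(127.5,216)],.045)[0]; hub=plane('top',[c(158,138)],.05)[0]
L=[plane('top',[c(*q)],.015)[0] for q in [(63,192),(117,242),(249,202),(264,132)]]
print(W,hub,L)
A=np.array([.5712,-.1263])
for q in [W]+L:
    print(np.degrees(np.arctan2(*(q[:2]-A)[::-1]))%360, np.linalg.norm(q[:2]-A))
A=hub[:2]; print(np.degrees(np.arctan2(*(W[:2]-A)[::-1]))%360,np.degrees(np.arctan2(*(L[1][:2]-A)[::-1]))%360)
E
```

```text
[ 0.4937661  -0.09843605  0.045     ] [ 0.56937701 -0.12512696  0.05      ] [array([ 0.52035832, -0.03424755,  0.015     ]), array([ 0.47279673, -0.08876697,  0.015     ]), array([ 0.51625819, -0.21629365,  0.015     ]), array([ 0.58702666, -0.23027218,  0.015     ])]
160.2091479871814 0.0822946479371226
118.91240222629177 0.10515954346462432
159.12211917682393 0.10531823980040908
238.59561681654372 0.10543936038088324
278.6551288203581 0.10516985080456068
160.55679305430502 159.36993570360363
```

The pointer is at 160.2°, the three-dot label at 159.1°, so it has clicked in. Now the button at about (0.531, -0.349).

{"name": "play_rows", "arguments": {
  "rows": [
    [0,-0.012,0,0.04,0,0,0],
    [0,0,0,0.03,0,0,0],
    [0,0,0,0.018,0,0,0],
    [0,0,0,0,0,0,0]
  ]
}}

```text
clock: 8.57
tool_pos: [0.5317, -0.3468, 0.2318]
eef_rot: [-0.001, 1.0, 0.001, -0.001]
contact_force: [-0.1, -0.4, -0.1]
opening: 0.006
finger_force: 0.0
```

{"name": "play_rows", "arguments": {
  "rows": [
    [0,0,0,0.005,0,0,0],
    [0,0,0,0.004,0,0,0],
    [0,0,0,0.003,0,0,0],
    [0,0,0,0,0,0,0]
  ]
}}

```text
clock: 9.07
tool_pos: [0.5324, -0.3481, 0.2212]
eef_rot: [0.0, 1.0, -0.0, 0.001]
contact_force: [0.4, -0.3, 3.2]
opening: 0.008
finger_force: 1.6
```

{"name": "play_rows", "arguments": {
  "rows": [
    [0,0,0,0.002,0,0,0],
    [0,0,0,0.002,0,0,0],
    [0,0,0,0,0,0,0]
  ]
}}

```text
clock: 9.45
tool_pos: [0.5325, -0.348, 0.2183]
eef_rot: [0.0, 1.0, -0.001, 0.001]
contact_force: [-2.1, 0.8, 13.8]
opening: 0.004
finger_force: 6.8
```

{"name": "play_rows", "arguments": {
  "rows": [
    [0,0,0,0.001,0,0,0],
    [0,0,0,0,0,0,0]
  ]
}}

```text
clock: 9.7
tool_pos: [0.5325, -0.348, 0.2183]
eef_rot: [0.0, 1.0, -0.001, 0.001]
contact_force: [-3.2, 2.0, 19.3]
opening: 0.009
finger_force: 9.8
```

{"name": "play_rows", "arguments": {
  "rows": [
    [0,0,0,-0.006,0,0,0],
    [0,0,0,-0.01,0,0,0],
    [0,0,0,-0.04,0,0,0],
    [0,0,0,-0.06,0,0,0],
    [0,0,0,-0.06,0,0,0],
    [0,0.04,-0.04,0,0,0,0],
    [0,0.04,-0.04,0,0,0,0],
    [0,0,0,0,0,0,0]
  ]
}}

```text
clock: 10.7
tool_pos: [0.4468, -0.4327, 0.3908]
eef_rot: [0.005, 1.0, -0.001, -0.003]
contact_force: [-0.1, -0.2, -0.4]
opening: 0.006
finger_force: 0.0
```

```bash
python3 - <<'E'
from h import *
a=snap('top');b=snap('side')
cv2.imwrite('pics/c5.png',np.hstack([cv2.resize(a[125:305,200:450],(416,300)),cv2.resize(b[150:320,200:400],(353,300))])[:,:,::-1])
for l in ('switch_box','vial','small_bottle','bottle_cap'):
    for n in('top','side'): print(n,l,[(round(o['score'],2),w(n,o['at']).round(3).tolist()) for o in finder.spot_in(n,l)[:1]])
E
```

```text
top switch_box [(0.86, [0.525, -0.341, 0.036])]
side switch_box []
top vial [(0.67, [0.351, -0.244, 0.058])]
side vial [(0.56, [0.357, -0.259, 0.043])]
top small_bottle [(0.75, [0.659, -0.34, 0.105])]
side small_bottle [(0.66, [0.66, -0.366, 0.082])]
top bottle_cap [(0.78, [0.376, 0.133, 0.024])]
side bottle_cap [(0.82, [0.374, 0.122, 0.024])]
```

View pics/c5.png

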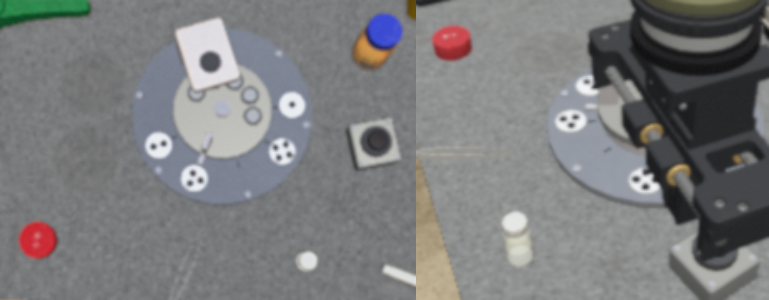

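The button bottomed: z stayed at 0.2183 while the force rose from 13.8 to 19.3 N. The picture shows the pointer at three dots (190,178), with the box (375,143) and bystanders where they were.

```bash
python3 -c "
from plant import r
print(r.finish_job())"
```

```text
the job is handed in; nothing more can be done
None
```

The turret's pointer clicked into place at the three-dot label, then the button was pressed fully down and released, nothing else moved, and the job is handed in (about 11 s on the robot's clock).

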